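# Line the feed tins up by size on the tray mats

## Task

Take the four feed tins off the turntable and line them up on the tray by size, one standing centred on each round cork mat, with the smallest at the heater end and the others growing in order to the largest at the far end. Do not tip a tin over, and leave the bowl where it stands on the turntable.

Things in the scene. Friction and masses are not known exactly. Their poses are not given: they have to be found in the camera images.
- tin_1: The smallest of four feed tins: upright aluminium cylinder, 38 mm in diameter, 48 mm tall to its shoulder, straight-sided; a lid with a 14 mm black knob brings the top to 62 mm. About 100 g. Origin: centre of the underside, z up. Starts on the white turntable (surface 28 mm above the shelf); fingers have most room closing along its radius.
- tin_2: The second smallest of four feed tins: upright aluminium cylinder, 46 mm in diameter, 60 mm tall to its shoulder, straight-sided; a lid with a 14 mm black knob brings the top to 74 mm. About 150 g. Origin: centre of the underside, z up. Starts on the white turntable (surface 28 mm above the shelf); fingers have most room closing along its radius.
- tin_3: The second largest of four feed tins: upright aluminium cylinder, 54 mm in diameter, 74 mm tall to its shoulder, straight-sided; a lid with a 14 mm black knob brings the top to 88 mm. About 220 g. Origin: centre of the underside, z up. Starts on the white turntable (surface 28 mm above the shelf); fingers have most room closing along its radius.
- tin_4: The largest of four feed tins: upright aluminium cylinder, 62 mm in diameter, 90 mm tall to its shoulder, straight-sided; a lid with a 14 mm black knob brings the top to 104 mm. About 310 g. Origin: centre of the underside, z up. Starts on the white turntable (surface 28 mm above the shelf); fingers have most room closing along its radius.
- mat_1: Round cork mat, 80 mm in diameter, 3 mm thick, fixed in a low aluminium tray (410 x 104 mm, lips 12 mm high): first place, at the tray's +y end. Four equal mats in a straight row, about 96 mm apart. Origin: centre of its underside, 4 mm above the shelf (its top 7 mm). y along the row, from mat_4 to mat_1; x across the row, away from the robot.
- mat_2: Round cork mat, 80 mm in diameter, 3 mm thick, fixed in a low aluminium tray (410 x 104 mm, lips 12 mm high): second place from the tray's +y end. Four equal mats in a straight row, about 96 mm apart. Origin: centre of its underside, 4 mm above the shelf (its top 7 mm). y along the row, from mat_4 to mat_1; x across the row, away from the robot.
- mat_3: Round cork mat, 80 mm in diameter, 3 mm thick, fixed in a low aluminium tray (410 x 104 mm, lips 12 mm high): third place from the tray's +y end. Four equal mats in a straight row, about 96 mm apart. Origin: centre of its underside, 4 mm above the shelf (its top 7 mm). y along the row, from mat_4 to mat_1; x across the row, away from the robot.
- mat_4: Round cork mat, 80 mm in diameter, 3 mm thick, fixed in a low aluminium tray (410 x 104 mm, lips 12 mm high): fourth place, at the tray's -y end. Four equal mats in a straight row, about 96 mm apart. Origin: centre of its underside, 4 mm above the shelf (its top 7 mm). y along the row, from mat_4 to mat_1; x across the row, away from the robot.
- heater: Heater control box, fixed: grey, 90 x 140 x 52 mm, aluminium top with vent slots and a small toggle switch (tip 83 mm up). It stands about 142 mm behind the row of mats, away from the robot, behind one end or the other: that is the heater end. A white feed scale, 34 mm high, stands behind the other end. Origin: centre of its underside, on the shelf.
- bowl: White ceramic bowl, 88 mm across the rim, 38 mm high, to be left where it is. Origin: centre of underside. It and the tins stand 108 mm (give or take 6) from the axis of the stiff turntable (330 mm across, 6 mm rim), 60 degrees or more apart, in any order. A 38 mm pine cube stands on the axis; a mitt-brush, 21 mm high, lies between two tins.

How it is judged:
At the end, for the whole second after the job is handed in: Counted from the end of the row behind which the heater box stands: smallest, second smallest, second largest, largest tin, each standing upright (within 0.1 rad) and still on its own mat, its axis within 12 mm of the mat's centre; the bowl within 30 mm of where it started (((y of heater in the frame of mat_2 above -0.048 m and horizontal distance between tin_1 and mat_1 below 0.012 m and z of tin_1 in the frame of mat_1 below 0.008 m and horizontal distance between tin_2 and mat_2 below 0.012 m and z of tin_2 in the frame of mat_2 below 0.008 m and horizontal distance between tin_3 and mat_3 below 0.012 m and z of tin_3 in the frame of mat_3 below 0.008 m and horizontal distance between tin_4 and mat_4 below 0.012 m and z of tin_4 in the frame of mat_4 below 0.008 m) or (y of heater in the frame of mat_2 below -0.048 m and horizontal distance between tin_1 and mat_4 below 0.012 m and z of tin_1 in the frame of mat_4 below 0.008 m and horizontal distance between tin_2 and mat_3 below 0.012 m and z of tin_2 in the frame of mat_3 below 0.008 m and horizontal distance between tin_3 and mat_2 below 0.012 m and z of tin_3 in the frame of mat_2 below 0.008 m and horizontal distance between tin_4 and mat_1 below 0.012 m and z of tin_4 in the frame of mat_1 below 0.008 m)) and angle between each of tin_1, tin_2, tin_3, tin_4's own z axis and vertical below 0.1 rad and linear speed of each of tin_1, tin_2, tin_3, tin_4 below 0.02 m/s and angular speed of each of tin_1, tin_2, tin_3, tin_4 below 0.2 rad/s and distance of bowl from where it was at the start of the episode below 0.03 m); the robot touches nothing.
It fails at once if a feed tin is tipped over (leans more than 0.7 rad) (angle between any of tin_1, tin_2, tin_3, tin_4's own z axis and vertical above 0.7 rad).
It fails at once if the bowl is pushed more than 30 mm from its place or tipped by more than 0.5 rad (distance of bowl from where it was at the start of the episode above 0.03 m or angle between bowl's own z axis and vertical above 0.5 rad).
It also fails if it takes over 106 s, if anything falls off the work surface, if the arm or the gripper's body presses on something with over 40 N, if the wrist force passes 120 N, or if a joint passes its speed limit or range.

## Robot

A 6-joint arm with a two-finger parallel gripper is mounted at the origin on the work surface. World frame = base frame: x ahead of the robot, y to its left, z up, the work surface at z = 0. Lengths are in m, angles in rad, forces in N, time in s.
With the tool pointing down it reaches from about 0.275 to 0.85 m from the base axis. Payload 5.2 kg.
Tool frame: the origin (TCP) lies on the centre line of the jaws, within the pads' length; the fingertips stand 14 mm ahead of it and the grasp point (between the pads) lies 5 mm behind it; z points along the fingers, y is the line along which they close (so a half turn about z gives the same grasp; the last joint's range is limited). The gripper opens to 85 mm and grips with 20 to 120 N. Pads are 22 mm wide; open, the fingers measure 114 mm over their backs; the gripper's body (76 mm by 85 mm) begins 54 mm behind the grasp point. The pads swing forward as they close: fully open they stand 13 mm farther back than shut.
Start: joints at [0.937, 0.259, 1.535, -0, 1.348, -0.203], TCP at [0.23, 0.5, 0.245] pointing down, gripper open.
Joint ranges: [-3.14, 3.14], [-0.91, 2.08], [0.19, 2.58], [-1.22, 4.36], [0.22, 2.71], [-3.12, 3.12]. Speed limits (rad/s): [2.57, 2.57, 3.14, 3.14, 3.14, 3.14].

## Interface

Orientations are given as a 3x3 rotation matrix whose columns are the frame's x, y, z axes.
In Python, from bench import * gives the robot as it stands. The module is installed in compiled form; this text tells all that it offers.
- The arm moves only by the tool jog_arm, never from a script. Its argument "deltas" is a list that holds one entry, the list of rows, each a list of 7 numbers: the finger opening in m, from 0 to 0.0854, then the shift along the tool's x, y, z in m, then the turn, a rotation vector about the tool's x, y, z in degrees. In form: [[[fingers, dx, dy, dz, ax, ay, az], ...]]. A call has 1 to 8 rows; each row is the pose to reach, as a shift and turn from the pose commanded when the call began, along the tool's axes at that moment; what a row does not reach only later rows make up. A row lasts 1/12 s, in which the tool goes at most 41.7 mm and 7.16 degrees, less where a joint would pass 70% of its speed; a pose out of reach is approached as far as the arm can. A call with a gripper value outside its range is refused whole. The fingers move at their own pace and stop on an object; the grip force is fixed at half the most. Time passes only in rows, so rows that repeat a pose let the fingers close. It gives the time, the measured TCP pose, the force, the opening and the grip force at its end, in the units of the state.
- get_obs(): the state, without advancing time (a new reading comes with each control period).
- capture(name): name is "side" or "top" or "wrist"; returns (picture, depth): 420x560x3 uint8, red, green, blue; 420x560 float32, m along the optical axis (not along the pixel's ray), 0 where there is no reading.
- camera_params(name): a dict with "mtx" (3x3 intrinsics, pixels), "origin" and "rotation" of the camera in the world; the wrist camera has in their place "mount" (4x4, takes a point from camera to tool coordinates, whose origin is the TCP and whose axes are the flange's). Camera axes: x right, y up, looking along -z (the intrinsics and any distortion apply to the point x, -y, -z); pixel columns grow to the right and rows downward; lengths in m; the calibration is good to about 2 mm. The wrist camera is an equidistant fisheye: a pixel r from the principal point sees the ray r / f radians off the axis. A picture is of the moment at which its call begins: read the wrist's pose just before it. camera_params takes no time and is no camera call.
- sign_off(): hands the job in; it is judged then, once.
The state is a dict: "time": time; "joints": joint angles; "dq": joint speeds; "joint_torque": joint torques, N m; "ee_pos": TCP position; "orientation": TCP orientation; "ft_force": force on the tool from outside, world axes, zero at the start; "ft_torque": the same for the moment, N m; "opening": finger opening in m; "grip_force": force on a finger pad.
Only numpy, scipy, OpenCV 4.12 (cv2) and the standard library are available. Lean on these libraries where they do the work, as an engineer would, in place of code of your own. Each camera call takes 0.05 s, during which the arm holds its last target. There are 200 camera calls.

## Working session

There is one attempt and no reset: what is moved stays moved. The work goes in short steps, Python scripts to look and compute and a tool call to move; the robot and the scene stay as the last step left them, time stands still between calls to the robot, and variables do not carry over. Pictures are saved under pics/ and viewed, at most 14 in all, crops included, and the job is handed in when it is done.

Besides the shell and the picture viewer there is one more tool, called after "Emit:" as name(argument=value, ...) on one line, values as JSON. jog_arm: Moves the arm, as the interface text tells. Its arguments: {"type":"object","properties":{"deltas":{"type":"array"}},"required":["deltas"]}

```bash
mkdir -p pics
python3 - <<'E'
from bench import *
import cv2,numpy as np
for n in ("top","side"):
    p,d=capture(n); cv2.imwrite(f"pics/{n}0.png",p[:,:,::-1]); np.save(f"{n}0.npy",d)
    np.save(f"{n}0p.npy",p)
    c=camera_params(n); print(n,c)
print(camera_params("wrist"))
o=get_obs();print(o)
E
```

```text
top {'mtx': array([[522.80853915,   0.        , 263.71391637],
       [  0.        , 522.80853915, 201.70762698],
       [  0.        ,   0.        ,   1.        ]]), 'origin': array([0.36654564, 0.0072383 , 1.29829161]), 'rotation': array([[ 0.02572568,  0.9874988 , -0.15551307],
       [-0.99960387,  0.02363461, -0.01528067],
       [-0.01141415,  0.15584457,  0.98771564]])}
side {'mtx': array([[387.4164491 ,   0.        , 274.33315764],
       [  0.        , 387.4164491 , 213.25858651],
       [  0.        ,   0.        ,   1.        ]]), 'origin': array([0.08450435, 0.43839474, 0.55982344]), 'rotation': array([[-6.74892266e-01,  4.78203050e-01, -5.61998463e-01],
       [-7.37916175e-01, -4.37758360e-01,  5.13660722e-01],
       [-3.85400894e-04,  7.61373405e-01,  6.48313497e-01]])}
{'mtx': array([[325.1922621 ,   0.        , 283.50460507],
       [  0.        , 325.1922621 , 207.45234361],
       [  0.        ,   0.        ,   1.        ]]), 'mount': array([[ 4.42074181e-04,  9.56739127e-01,  2.90946811e-01,
         7.33860633e-02],
       [ 9.99999780e-01, -5.66872435e-04,  3.4
[... 310 characters left out ...]
        1.34799544e+00, -2.02800832e-01]), 'dq': array([-0.00097341, -0.00044511, -0.00279533,  0.00106943, -0.00112559,
        0.00033557]), 'joint_torque': array([ 1.76754322e-03, -4.46971858e+01, -2.91248596e+01, -1.68671149e-04,
        6.27086716e-03,  3.54311294e-05]), 'ee_pos': array([0.22940067, 0.49939093, 0.24455663]), 'orientation': array([[-9.08625827e-01,  4.17610063e-01, -9.70221006e-04],
       [ 4.17611062e-01,  9.08624917e-01, -1.32734795e-03],
       [ 3.27253121e-04, -1.61123765e-03, -9.99998648e-01]]), 'ft_force': array([ 0.33984086,  0.04004404, -0.03113378]), 'ft_torque': array([-0.03368333, -0.03358922, -0.0352951 ]), 'grip_force': 0.0, 'opening': 0.08555931764823123}
```

View pics/top0.png

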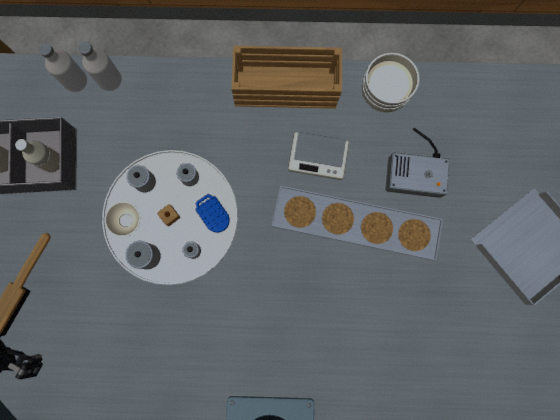

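View pics/side0.png

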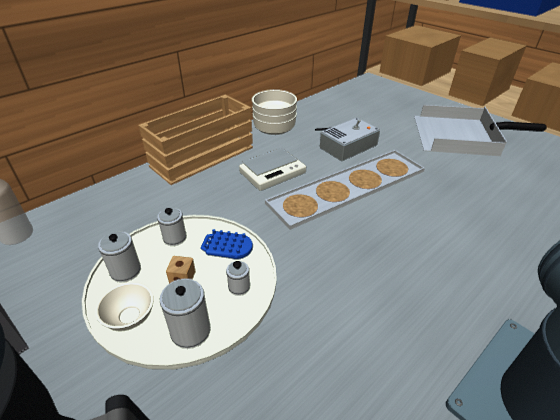

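The heater stands behind the right (-y) end of the row, behind mats (377,228) and (414,235), so tin_1 goes to mat_4 and tin_4 to mat_1. In the top view the tins are at about (191,250) smallest, (187,174), (138,177) and (140,255) largest. The bowl is at (122,219), the brush at (213,213) and the cube at (168,214).

```bash
cat > h.py <<'E'
from bench import *
import cv2,numpy as np
def ray(n,u,v):
    c=camera_params(n); K=c["mtx"]; d=np.array([(u-K[0,2])/K[0,0],-(v-K[1,2])/K[1,1],-1.]); return c["origin"],c["rotation"]@d
def onplane(n,u,v,z):
    o,d=ray(n,u,v); return o+d*(z-o[2])/d[2]
def proj(n,P):
    c=camera_params(n);K=c["mtx"]; q=c["rotation"].T@(np.array(P)-c["origin"]); return K[0,0]*q[0]/-q[2]+K[0,2], -K[1,1]*q[1]/-q[2]+K[1,2]
def dark(p,u,v,r,t=60):
    u,v=int(u),int(v); w=p[v-r:v+r+1,u-r:u+r+1].max(2); ys,xs=np.nonzero(w<t); return u-r+xs.mean(),v-r+ys.mean(),len(xs)
E
python3 - <<'E'
from h import *
np.set_printoptions(precision=4,suppress=True)
p=np.load("top0p.npy"); s=np.load("side0p.npy"); d=np.load("top0.npy")
H={1:.062,2:.074,3:.088,4:.104}; px={1:(191,250),2:(187,174),3:(138,177),4:(140,255)}; sp={1:(237,265),2:(169,211),3:(117,237),4:(181,290)}
for i in px:
    a=dark(p,*px[i],7); b=dark(s,*sp[i],8)
    h=.028+H[i]-.005
    print(i,a,onplane("top",a[0],a[1],h),b,onplane("side",b[0],b[1],h), d[int(a[1]),int(a[0])])
hsv=cv2.cvtColor(p,cv2.COLOR_RGB2HSV)
def comps(q,n,roi):
    hs=cv2.cvtColor(q,cv2.COLOR_RGB2HSV); m=cv2.inRange(hs,(5,90,60),(25,255,255)); mm=np.zeros_like(m); x0,y0,x1,y1=roi; mm[y0:y1,x0:x1]=m[y0:y1,x0:x1]
    mm=cv2.morphologyEx(mm,cv2.MORPH_CLOSE,np.ones((5,5)))
    cs=[c for c in cv2.findContours(mm,0,2)[0] if cv2.contourArea(c)>150]
    for c in cs:
        (u,v),ax,_=cv2.fitEllipse(cv2.convexHull(c)); print(n,u,v,ax,onplane(n,u,v,.007))
comps(p,"top",(270,180,450,265)); comps(s,"side",(260,145,430,230)); 
m=cv2.inRange(hsv,(0,0,150),(180,60,255)); m[:,:90]=0;m[:,250:]=0;m[:140]=0;m[300:]=0
c=max(cv2.findContours(m,0,2)[0],key=cv2.contourArea);(u,v),ax,_=cv2.fitEllipse(cv2.convexHull(c));print("table",u,v,ax,onplane("top",u,v,.034))
print("heater",onplane("top",418,173,.052),"bowl",onplane("top",122,219,.066),"cube",onplane("top",168,213,.066),"brush",onplane("top",213,213,.045))
E
```

```text
1 (np.float64(191.0625), np.float64(250.3125), 32) [0.4395 0.1915 0.085 ] (np.float64(236.75510204081633), np.float64(264.3673469387755), 49) [0.4424 0.1947 0.085 ] 1.2068008
2 (np.float64(187.42424242424244), np.float64(173.72727272727272), 33) [0.6179 0.2068 0.097 ] (np.float64(168.21621621621622), np.float64(210.72972972972974), 37) [0.6241 0.2122 0.097 ] 1.2328238
3 (np.float64(136.21428571428572), np.float64(174.5), 28) [0.6104 0.3236 0.111 ] (np.float64(112.73469387755102), np.float64(237.26530612244898), 49) [0.6098 0.323  0.111 ] 1.2094815
4 (np.float64(137.32142857142858), np.float64(253.67857142857142), 28) [0.4264 0.3053 0.127 ] (np.float64(180.14492753623188), np.float64(290.3623188405797), 69) [0.4259 0.3046 0.127 ] 1.1657443
top 414.0455017089844 234.53465270996094 (30.496475219726562, 31.819494247436523) [ 0.4967 -0.3458  0.007 ]
top 376.5819396972656 227.48141479492188 (30.498266220092773, 31.65228843688965) [ 0.512  -0.2538  0.007 ]
top 337.5730895996094 218.21363830566406 (30.529497146606445, 31.086654663085938) [ 0.5327 -0.1573  0.007 ]
top 299.58642578125 211.4063262939453 (30.613876342773438, 30.91730308532715) [ 0.5475 -0.0628  0.007 ]
side 300.3336181640625 205.099609375 (22.138944625854492, 35.13501739501953) [ 0.5451 -0.0621  0.007 ]
side 332.26708984375 191.08547973632812 (19.935482025146484, 33.28076934814453) [ 0.531  -0.1549  0.007 ]
side 377.81976318359375 173.3289794921875 (26.075942993164062, 58.66105270385742) [ 0.5026 -0.2948  0.007 ]
table 169.21315002441406 217.18731689453125 (131.78919982910156, 136.0429229736328) [0.5218 0.2565 0.034 ]
heater [ 0.6422 -0.3459  0.052 ] bowl [0.5108 0.3626 0.066 ] cube [0.5279 0.2537 0.066 ] brush [0.5333 0.1487 0.045 ]
```

Run:
```python
from h import *
np.set_printoptions(precision=4,suppress=True)
p=np.load("top0p.npy"); s=np.load("side0p.npy"); d=np.load("top0.npy")
A={1:((191.06,250.31),(236.76,264.37)),2:((187.4,173.7),(168.2,210.7)),3:((136.2,174.5),(112.7,237.3)),4:((137.3,253.7),(180.1,290.4))}
for i,(a,b) in A.items():
    o1,d1=ray("top",*a);o2,d2=ray("side",*b)
    t=np.linalg.lstsq(np.c_[d1,-d2],o2-o1,rcond=None)[0]; P,Q=o1+d1*t[0],o2+d2*t[1]
    r=ray("top",*a); w=d[int(a[1])-1:int(a[1])+2,int(a[0])-1:int(a[0])+2]
    print(i,P,Q,"depthpt",r[0]+r[1]*np.median(w))
big=[]
for im,(u,v) in ((p,(191,250)),(p,(187,174)),(p,(138,177)),(p,(140,255)),(s,(237,280)),(s,(170,226)),(s,(120,257)),(s,(185,312))):
    r=40 if im is s else 22; w=im[v-r:v+r,u-r:u+r]; big.append(cv2.resize(w,(200,200),interpolation=cv2.INTER_NEAREST))
cv2.imwrite("pics/crops.png",np.vstack([np.hstack(big[:4]),np.hstack(big[4:])])[:,:,::-1])
```

```text
1 [0.4395 0.1916 0.0844] [0.4424 0.1947 0.085 ] depthpt [0.4392 0.1908 0.09  ]
2 [0.618  0.2069 0.0968] [0.6222 0.213  0.0987] depthpt [0.6187 0.2074 0.0937]
3 [0.6104 0.3236 0.111 ] [0.6101 0.323  0.1108] depthpt [0.6093 0.3223 0.1162]
4 [0.4263 0.3053 0.1272] [0.4259 0.3047 0.127 ] depthpt [0.4261 0.3042 0.1317]
```

View pics/crops.png

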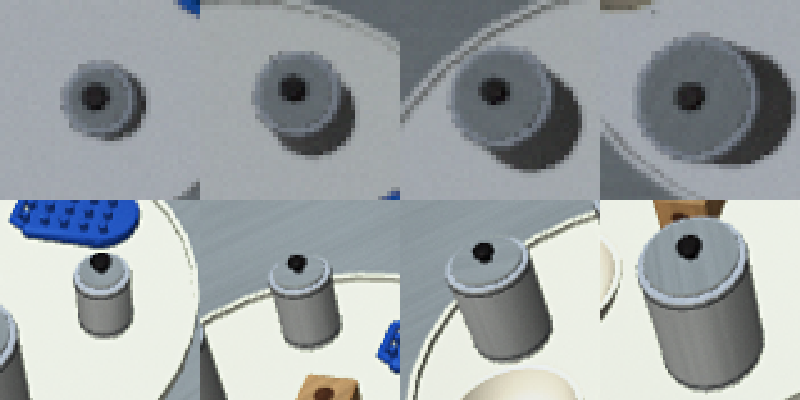

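The crops confirm the four sizes. In the top view the tin 2 knob sits at about (185.7,172), so the dark mask for tins 1 and 2 included some shadow. I'll tighten the threshold.

Run:
```python
from h import *
np.set_printoptions(precision=4,suppress=True)
p=np.load("top0p.npy"); s=np.load("side0p.npy")
H={1:.062,2:.074,3:.088,4:.104}; px={1:(190,249),2:(185.5,172),3:(136.2,174.5),4:(137.3,253.7)}; sp={1:(237,265),2:(169,211),3:(113,237),4:(180,290)}
M={1:(.4967,-.3458),2:(.512,-.2538),3:(.5327,-.1573),4:(.5475,-.0628)}
ax=np.array([.5255,.2555])
for i in px:
    a=dark(p,*px[i],4,45); b=dark(s,*sp[i],8,35); h=.028+H[i]-.004
    A=onplane("top",a[0],a[1],h);B=onplane("side",b[0],b[1],h); v=A[:2]-ax
    print(i,a[2],A,b[2],B,"r",np.hypot(*v),"radial deg",np.degrees(np.arctan2(v[1],v[0])))
m=np.array([M[k] for k in M]); dd=m[3]-m[0]; print("row",np.hypot(*dd)/3,"across deg",np.degrees(np.arctan2(dd[1],dd[0]))-90)
c=cv2.fitLine(m.astype(np.float32),2,0,.01,.01).ravel();print(c, (m-c[2:])@c[:2])
o=get_obs(); R=o["orientation"]; print("yaw y",np.degrees(np.arctan2(R[1,1],R[0,1])))
```

```text
1 20 [0.4426 0.195  0.086 ] 44 [0.4423 0.1951 0.086 ] r 0.10262039126592118 radial deg -143.9089534751242
2 22 [0.6239 0.2124 0.098 ] 31 [0.623  0.2126 0.098 ] r 0.10744251253830442 radial deg -23.637177766087117
3 20 [0.6099 0.323  0.112 ] 41 [0.609  0.3233 0.112 ] r 0.10803659599220357 radial deg 38.669592056953924
4 24 [0.4259 0.305  0.128 ] 63 [0.4256 0.3049 0.128 ] r 0.1112049798991297 radial deg 153.57023017504588
row 0.0958410953378328 across deg -10.176516685072357
[ 0.1802  0.9836  0.5222 -0.2049] [-0.1432 -0.0499  0.0487  0.1444]
yaw y 65.31617336058298
```

```bash
cat >> h.py <<'E'
from scipy.spatial.transform import Rotation as Ro
def Rd(psi):
    a=np.radians(psi);c,s=np.cos(a),np.sin(a); return np.array([[-s,c,0],[c,s,0],[0,0,-1.]])
def plan(wps,cur=None):
    """wps: (x,y,z,yaw deg of tool y); prints shift mm & turn of each from the one before"""
    o=get_obs(); p,R=(o["ee_pos"],o["orientation"])
    print("t %.2f"%o["time"],"pos",p.round(4),"yaw %.1f"%np.degrees(np.arctan2(R[1,1],R[0,1])),"open %.4f grip %.1f"%(o["opening"],o["grip_force"]),"F",o["ft_force"].round(1))
    for x,y,z,a in wps:
        q=np.array([x,y,z]);D=Rd(a); v=Ro.from_matrix(R.T@D).as_rotvec(degrees=True)
        print((x,y,z,a),"shift mm",(R.T@(q-p)*1e3).round(1),"turn",v.round(2),"rows>=",int(np.ceil(max(np.linalg.norm(q-p)/.0417,np.linalg.norm(v)/7.16)))); p,R=q,D
E
python3 - <<'E'
from h import *
plan([(.4425,.195,.2,36.1),(.4425,.195,.053,36.1)])
print("carry1");plan([(.4425,.195,.15,36.1),(.4963,-.3462,.15,-10.3),(.4963,-.3462,.033,-10.3),(.4963,-.3462,.15,-10.3),(.6235,.2125,.2,-23.6),(.6235,.2125,.062,-23.6)])
E
```

```text
t 0.10 pos [0.2294 0.4994 0.2446] yaw 65.3 open 0.0856 grip 0.0 F [ 0.3  0.  -0. ]
(0.4425, 0.195, 0.2, 36.1) shift mm [-320.8 -187.5   44.8] turn [-1.000e-01  1.000e-02  2.922e+01] rows>= 9
(0.4425, 0.195, 0.053, 36.1) shift mm [  0.   0. 147.] turn [0. 0. 0.] rows>= 4
carry1
t 0.10 pos [0.2294 0.4994 0.2446] yaw 65.3 open 0.0856 grip 0.0 F [ 0.3  0.  -0. ]
(0.4425, 0.195, 0.15, 36.1) shift mm [-320.8 -187.4   94.8] turn [-1.000e-01  1.000e-02  2.922e+01] rows>= 10
(0.4963, -0.3462, 0.15, -10.3) shift mm [-469.  -275.4    0. ] turn [ 0.   0.  46.4] rows>= 14
(0.4963, -0.3462, 0.033, -10.3) shift mm [  0.   0. 117.] turn [0. 0. 0.] rows>= 3
(0.4963, -0.3462, 0.15, -10.3) shift mm [   0.    0. -117.] turn [0. 0. 0.] rows>= 3
(0.6235, 0.2125, 0.2, -23.6) shift mm [572.4  25.3 -50. ] turn [ 0.   0.  13.3] rows>= 14
(0.6235, 0.2125, 0.062, -23.6) shift mm [  0.   0. 138.] turn [0. 0. 0.] rows>= 4
```

Emit:
jog_arm(deltas=[[[0.085, -0.035, -0.02, 0.005, 0, 0, 3.5], [0.085, -0.07, -0.041, 0.01, 0, 0, 7], [0.085, -0.105, -0.061, 0.015, 0, 0, 10.5], [0.085, -0.14, -0.082, 0.02, 0, 0, 14], [0.085, -0.175, -0.102, 0.024, 0, 0, 17.5], [0.085, -0.21, -0.123, 0.03, 0, 0, 21], [0.085, -0.245, -0.143, 0.035, 0, 0, 25], [0.085, -0.275, -0.161, 0.04, 0, 0, 29.2]]])

```text
time: 0.77
ee_pos: [0.4132, 0.2364, 0.2049]
orientation: [[-0.586, 0.81, -0.0], [0.81, 0.586, -0.0], [-0.0, -0.0, -1.0]]
ft_force: [-0.8, 0.4, 0.4]
opening: 0.085
grip_force: 0.0
```

Run:
```python
from h import *
plan([(.4425,.195,.2,36.1),(.4425,.195,.053,36.1)])
```

```text
t 0.77 pos [0.4132 0.2364 0.2049] yaw 35.9 open 0.0850 grip 0.0 F [-0.8  0.4  0.4]
(0.4425, 0.195, 0.2, 36.1) shift mm [-50.8  -0.5   4.9] turn [-0.01  0.01 -0.2 ] rows>= 2
(0.4425, 0.195, 0.053, 36.1) shift mm [  0.   0. 147.] turn [0. 0. 0.] rows>= 4
```

Emit:
jog_arm(deltas=[[[0.085, -0.025, 0, 0.003, 0, 0, 0], [0.085, -0.051, -0.0005, 0.005, 0, 0, 0], [0.085, -0.051, -0.0005, 0.005, 0, 0, 0], [0.085, -0.051, -0.0005, 0.005, 0, 0, 0]]])

```text
time: 1.1
ee_pos: [0.4423, 0.1961, 0.1998]
orientation: [[-0.587, 0.81, -0.001], [0.81, 0.587, -0.0], [0.001, -0.001, -1.0]]
ft_force: [-0.8, 0.7, 0.3]
opening: 0.0855
grip_force: 0.0
```

Run:
```python
from h import *
plan([(.4425,.195,.053,36.1)])
p,d=capture("wrist");cv2.imwrite("pics/w1.png",p[:,:,::-1])
```

```text
t 1.10 pos [0.4423 0.1961 0.1998] yaw 35.9 open 0.0855 grip 0.0 F [-0.8  0.7  0.3]
(0.4425, 0.195, 0.053, 36.1) shift mm [ -1.1  -0.3 146.8] turn [-0.06 -0.04 -0.16] rows>= 4
```

View pics/w1.png

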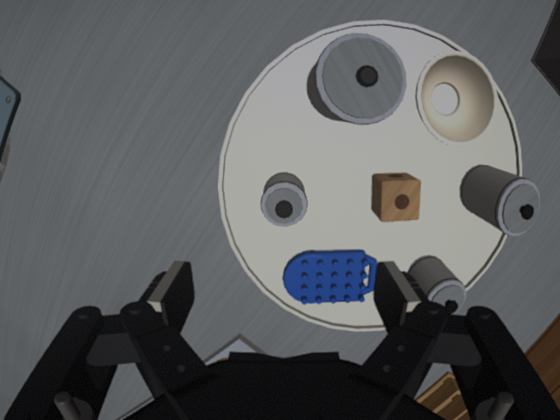

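The tin_1 knob is at (284,209) in the wrist view. That casts to within 1 mm of the tool axis, so I'll descend and grip.

Emit:
jog_arm(deltas=[[[0.085, -0.001, 0, 0.035, 0, 0, 0], [0.085, -0.001, 0, 0.07, 0, 0, 0], [0.085, -0.001, 0, 0.105, 0, 0, 0], [0.085, -0.001, 0, 0.13, 0, 0, 0], [0.085, -0.001, 0, 0.147, 0, 0, 0], [0.085, -0.001, 0, 0.147, 0, 0, 0], [0.03, -0.001, 0, 0.147, 0, 0, 0], [0.03, -0.001, 0, 0.147, 0, 0, 0]]])

```text
time: 1.82
ee_pos: [0.443, 0.1972, 0.0544]
orientation: [[-0.59, 0.807, 0.002], [0.807, 0.59, 0.0], [-0.001, 0.001, -1.0]]
ft_force: [-0.1, 0.1, 0.8]
opening: 0.0634
grip_force: 0.0
```

Emit:
jog_arm(deltas=[[[0.03, 0, 0, 0, 0, 0, 0], [0.03, 0, 0, 0, 0, 0, 0], [0.03, 0, 0, 0, 0, 0, 0], [0.03, 0, 0, 0, 0, 0, 0], [0.03, 0, 0, 0, 0, 0, 0]]])

```text
time: 2.23
ee_pos: [0.4435, 0.1967, 0.055]
orientation: [[-0.589, 0.808, 0.003], [0.808, 0.589, 0.001], [-0.001, 0.003, -1.0]]
ft_force: [-1.0, 0.4, 5.2]
opening: 0.0365
grip_force: 59.5
```

Run:
```python
from h import *
plan([(.4425,.195,.15,36.1),(.4695,-.0755,.15,12.9),(.4963,-.3462,.15,-10.3),(.4963,-.3462,.033,-10.3)])
```

```text
t 2.23 pos [0.4435 0.1967 0.055 ] yaw 36.1 open 0.0365 grip 59.5 F [-1.   0.4  5.2]
(0.4425, 0.195, 0.15, 36.1) shift mm [ -0.9  -1.6 -95. ] turn [0.17 0.06 0.01] rows>= 3
(0.4695, -0.0755, 0.15, 12.9) shift mm [-234.5 -137.6    0. ] turn [ 0.   0.  23.2] rows>= 7
(0.4963, -0.3462, 0.15, -10.3) shift mm [-269.9  -34.3    0. ] turn [ 0.   0.  23.2] rows>= 7
(0.4963, -0.3462, 0.033, -10.3) shift mm [  0.   0. 117.] turn [0. 0. 0.] rows>= 3
```

Emit:
jog_arm(deltas=[[[0.03, 0, 0, -0.02, 0, 0, 0], [0.03, 0, 0, -0.05, 0, 0, 0], [0.03, 0, 0, -0.08, 0, 0, 0], [0.03, 0, 0, -0.095, 0, 0, 0]]])

```text
time: 2.57
ee_pos: [0.4442, 0.1967, 0.1524]
orientation: [[-0.589, 0.808, 0.006], [0.808, 0.589, 0.001], [-0.002, 0.005, -1.0]]
ft_force: [0.7, -0.1, -1.0]
opening: 0.0368
grip_force: 60.2
```

Emit:
jog_arm(deltas=[[[0.03, -0.02, -0.012, 0, 0, 0, 2], [0.03, -0.05, -0.029, 0, 0, 0, 5], [0.03, -0.08, -0.047, 0, 0, 0, 8], [0.03, -0.112, -0.066, 0, 0, 0, 11.2], [0.03, -0.144, -0.084, 0, 0, 0, 14.4], [0.03, -0.176, -0.103, 0, 0, 0, 17.6], [0.03, -0.207, -0.121, 0, 0, 0, 20.6], [0.03, -0.2345, -0.1375, 0, 0, 0, 23.2]]])

```text
time: 3.23
ee_pos: [0.4699, -0.0765, 0.1493]
orientation: [[-0.22, 0.975, 0.002], [0.975, 0.22, -0.001], [-0.001, 0.002, -1.0]]
ft_force: [1.1, -0.2, -1.4]
opening: 0.0369
grip_force: 60.3
```

Emit:
jog_arm(deltas=[[[0.03, -0.036, -0.0045, 0, 0, 0, 3], [0.03, -0.072, -0.009, 0, 0, 0, 6], [0.03, -0.108, -0.0135, 0, 0, 0, 9], [0.03, -0.144, -0.018, 0, 0, 0, 12], [0.03, -0.18, -0.0225, 0, 0, 0, 15], [0.03, -0.212, -0.027, 0, 0, 0, 18], [0.03, -0.244, -0.031, 0, 0, 0, 21], [0.03, -0.266, -0.034, 0, 0, 0, 23.2]]])

```text
time: 3.9
ee_pos: [0.496, -0.3445, 0.1492]
orientation: [[0.183, 0.983, 0.001], [0.983, -0.183, -0.002], [-0.002, 0.002, -1.0]]
ft_force: [0.3, -0.5, -0.9]
opening: 0.0369
grip_force: 60.1
```

Emit:
jog_arm(deltas=[[[0.03, 0, 0, 0, 0, 0, 0], [0.03, 0, 0, 0, 0, 0, 0], [0.03, 0, 0, 0, 0, 0, 0]]])

```text
time: 4.15
ee_pos: [0.4957, -0.3404, 0.1485]
orientation: [[0.178, 0.984, -0.0], [0.984, -0.178, 0.001], [0.001, -0.0, -1.0]]
ft_force: [-0.3, 0.1, -1.5]
opening: 0.0369
grip_force: 60.2
```

Run:
```python
from h import *
plan([(.4963,-.3462,.15,-10.3),(.4963,-.3462,.034,-10.3)])
```

```text
t 4.15 pos [ 0.4957 -0.3404  0.1485] yaw -10.3 open 0.0369 grip 60.2 F [-0.3  0.1 -1.5]
(0.4963, -0.3462, 0.15, -10.3) shift mm [-5.6  1.6 -1.5] turn [-0.02 -0.04  0.03] rows>= 1
(0.4963, -0.3462, 0.034, -10.3) shift mm [  0.   0. 116.] turn [0. 0. 0.] rows>= 3
```

Emit:
jog_arm(deltas=[[[0.03, -0.0055, 0.0015, 0.02, 0, 0, 0], [0.03, -0.0055, 0.0015, 0.05, 0, 0, 0], [0.03, -0.0055, 0.0015, 0.08, 0, 0, 0], [0.03, -0.0055, 0.0015, 0.1, 0, 0, 0], [0.03, -0.0055, 0.0015, 0.108, 0, 0, 0], [0.03, -0.0055, 0.0015, 0.108, 0, 0, 0], [0.03, -0.0055, 0.0015, 0.108, 0, 0, 0]]])

```text
time: 4.73
ee_pos: [0.497, -0.3461, 0.0411]
orientation: [[0.177, 0.984, 0.0], [0.984, -0.177, -0.0], [-0.0, 0.0, -1.0]]
ft_force: [0.7, -0.2, -1.0]
opening: 0.0365
grip_force: 60.2
```

Run:
```python
from h import *
plan([(.4963,-.3462,.0345,-10.3)])
```

```text
t 4.73 pos [ 0.497  -0.3461  0.0411] yaw -10.2 open 0.0365 grip 60.2 F [ 0.7 -0.2 -1. ]
(0.4963, -0.3462, 0.0345, -10.3) shift mm [-0.2 -0.7  6.6] turn [0.02 0.01 0.08] rows>= 1
```

Emit:
jog_arm(deltas=[[[0.03, 0, 0, 0.003, 0, 0, 0], [0.03, 0, 0, 0.0065, 0, 0, 0], [0.03, 0, 0, 0.0065, 0, 0, 0], [0.085, 0, 0, 0.0065, 0, 0, 0], [0.085, 0, 0, 0.0065, 0, 0, 0], [0.085, 0, 0, 0.0065, 0, 0, 0], [0.085, 0, 0, 0.0065, 0, 0, 0], [0.085, 0, 0, 0.0065, 0, 0, 0]]])

```text
time: 5.4
ee_pos: [0.4966, -0.3469, 0.034]
orientation: [[0.179, 0.984, 0.0], [0.984, -0.179, -0.0], [-0.0, 0.0, -1.0]]
ft_force: [-0.4, 0.0, 0.9]
opening: 0.0849
grip_force: 0.0
```

Emit:
jog_arm(deltas=[[[0.085, 0, 0, -0.03, 0, 0, 0], [0.085, 0, 0, -0.07, 0, 0, 0], [0.085, 0, 0, -0.11, 0, 0, 0], [0.085, 0, 0, -0.14, 0, 0, 0], [0.085, 0, 0, -0.165, 0, 0, 0], [0.085, 0, 0, -0.165, 0, 0, 0]]])

```text
time: 5.9
ee_pos: [0.4988, -0.3489, 0.2056]
orientation: [[0.178, 0.984, 0.008], [0.984, -0.178, -0.008], [-0.007, 0.009, -1.0]]
ft_force: [0.2, -0.4, 0.4]
opening: 0.085
grip_force: 0.0
```

Run:
```python
from h import *
plan([(.56,-.067,.2,-17),(.6235,.2125,.2,-23.6),(.6235,.2125,.062,-23.6)])
p,_=capture("side");cv2.imwrite("pics/s1.png",cv2.resize(p[60:260,230:460],None,fx=3,fy=3)[:,:,::-1])
p,_=capture("wrist");np.save("w.npy",p);cv2.imwrite("pics/w2.png",p[:,:,::-1])
```

```text
t 5.90 pos [ 0.4988 -0.3489  0.2056] yaw -10.3 open 0.0850 grip 0.0 F [ 0.2 -0.4  0.4]
(0.56, -0.067, 0.2, -17) shift mm [288.3   9.9   3.8] turn [0.55 0.34 6.72] rows>= 7
(0.6235, 0.2125, 0.2, -23.6) shift mm [285.9 -21.    0. ] turn [0.  0.  6.6] rows>= 7
(0.6235, 0.2125, 0.062, -23.6) shift mm [  0.   0. 138.] turn [0. 0. 0.] rows>= 4
```

View pics/w2.png

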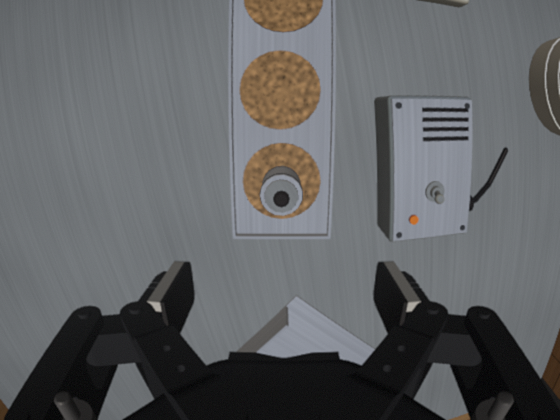

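Tin_1 stands on mat_4 in the wrist view: knob (281,199), mat centre about (282,181). Next is tin_2.

Emit:
jog_arm(deltas=[[[0.085, 0.025, 0.001, 0, 0, 0, 0.5], [0.085, 0.06, 0.002, 0, 0, 0, 1.2], [0.085, 0.1, 0.003, 0, 0, 0, 2.2], [0.085, 0.14, 0.005, 0, 0, 0, 3.2], [0.085, 0.18, 0.006, 0, 0, 0, 4.2], [0.085, 0.22, 0.008, 0, 0, 0, 5.2], [0.085, 0.26, 0.009, 0, 0, 0, 6.2], [0.085, 0.288, 0.01, 0, 0, 0, 6.7]]])

```text
time: 6.67
ee_pos: [0.5567, -0.0614, 0.1967]
orientation: [[0.292, 0.956, -0.004], [0.956, -0.292, 0.002], [0.001, -0.004, -1.0]]
ft_force: [-0.1, -0.5, -0.4]
opening: 0.0851
grip_force: 0.0
```

Emit:
jog_arm(deltas=[[[0.085, 0.04, -0.003, 0, 0, 0, 1], [0.085, 0.08, -0.006, 0, 0, 0, 2], [0.085, 0.12, -0.009, 0, 0, 0, 3], [0.085, 0.16, -0.012, 0, 0, 0, 4], [0.085, 0.2, -0.015, 0, 0, 0, 5], [0.085, 0.235, -0.018, 0, 0, 0, 6], [0.085, 0.265, -0.02, 0, 0, 0, 6.6], [0.085, 0.284, -0.021, 0, 0, 0, 6.6]]])

```text
time: 7.33
ee_pos: [0.6195, 0.216, 0.1961]
orientation: [[0.398, 0.917, -0.004], [0.917, -0.398, 0.0], [-0.001, -0.004, -1.0]]
ft_force: [-1.3, 0.5, -0.5]
opening: 0.0853
grip_force: 0.0
```

Emit:
jog_arm(deltas=[[[0.085, 0, 0, 0, 0, 0, 0], [0.085, 0, 0, 0, 0, 0, 0], [0.085, 0, 0, 0, 0, 0, 0], [0.085, 0, 0, 0, 0, 0, 0]]])

```text
time: 7.67
ee_pos: [0.6202, 0.2113, 0.1979]
orientation: [[0.401, 0.916, -0.002], [0.916, -0.401, -0.001], [-0.001, -0.001, -1.0]]
ft_force: [0.8, -0.8, -0.1]
opening: 0.0849
grip_force: 0.0
```

```bash
cat >> h.py <<'E'
def wknob(h,guess=None,t=45):
    """wrist view: dark blob near where the point under the tool axis at height h shows -> its tool x,y offset (mm)"""
    o=get_obs(); p,_=capture("wrist"); c=camera_params("wrist"); K=c["mtx"]; M=np.array(c["mount"]); R=o["orientation"]
    dz=o["ee_pos"][2]-h; q=M[:3,:3].T@(np.array([0,0,dz])-M[:3,3]); v=np.array([q[0],-q[1],-q[2]])
    th=np.arctan2(np.hypot(v[0],v[1]),v[2]); e=v[:2]/max(1e-9,np.hypot(v[0],v[1])); f=K[0,0]
    u0=np.array([K[0,2],K[1,2]])+f*th*e; u,vv,n=dark(p,u0[0],u0[1],14,t)
    w=np.array([u-K[0,2],vv-K[1,2]])/f; th=np.hypot(*w); r=np.array([np.sin(th)*w[0]/th,-np.sin(th)*w[1]/th,-np.cos(th)])
    d=R@(M[:3,:3]@r); P=o["ee_pos"]+R@M[:3,3]; P=P+d*(h-P[2])/d[2]
    print("knob px",(u,vv),n,"expected",u0,"world",P.round(4),"tool offset mm",(R.T@(P-o["ee_pos"])*1e3).round(1)); return p
E
python3 - <<'E'
from h import *
plan([(.6235,.2125,.062,-23.6)])
p=wknob(.098)
E
```

```text
t 7.67 pos [0.6202 0.2113 0.1979] yaw -23.7 open 0.0849 grip 0.0 F [ 0.8 -0.8 -0.1]
(0.6235, 0.2125, 0.062, -23.6) shift mm [  2.6   2.8 135.8] turn [-0.08  0.08 -0.05] rows>= 4
knob px (np.float64(287.78389830508473), np.float64(209.61864406779662)) 236 expected [282.44117898 214.03188999] world [0.625  0.2128 0.098 ] tool offset mm [ 3.4  3.9 99.8]
```

Emit:
jog_arm(deltas=[[[0.085, 0.003, 0.003, 0.03, 0, 0, 0], [0.085, 0.003, 0.003, 0.065, 0, 0, 0], [0.085, 0.003, 0.003, 0.1, 0, 0, 0], [0.085, 0.003, 0.003, 0.125, 0, 0, 0], [0.085, 0.003, 0.003, 0.136, 0, 0, 0], [0.085, 0.003, 0.003, 0.136, 0, 0, 0], [0.035, 0.003, 0.003, 0.136, 0, 0, 0], [0.035, 0.003, 0.003, 0.136, 0, 0, 0]]])

```text
time: 8.38
ee_pos: [0.6262, 0.2141, 0.0651]
orientation: [[0.401, 0.916, 0.004], [0.916, -0.401, 0.001], [0.002, 0.003, -1.0]]
ft_force: [-0.0, -0.5, -0.2]
opening: 0.0634
grip_force: 0.0
```

Emit:
jog_arm(deltas=[[[0.035, 0, 0, 0, 0, 0, 0], [0.035, 0, 0, 0, 0, 0, 0], [0.035, 0, 0, 0, 0, 0, 0], [0.035, 0, 0, 0, 0, 0, 0]]])

```text
time: 8.72
ee_pos: [0.6262, 0.2144, 0.0656]
orientation: [[0.4, 0.917, 0.005], [0.917, -0.4, 0.001], [0.002, 0.004, -1.0]]
ft_force: [0.4, -0.3, 7.3]
opening: 0.0449
grip_force: 61.2
```

Run:
```python
from h import *
plan([(.6235,.2125,.165,-23.6),(.569,-.02,.165,-17),(.5136,-.252,.165,-10.3)])
```

```text
t 8.72 pos [0.6262 0.2144 0.0656] yaw -23.6 open 0.0449 grip 61.2 F [ 0.4 -0.3  7.3]
(0.6235, 0.2125, 0.165, -23.6) shift mm [ -2.6  -1.3 -99.4] turn [ 0.23 -0.14  0.02] rows>= 3
(0.569, -0.02, 0.165, -17) shift mm [-234.9   43.1    0. ] turn [ 0.   0.  -6.6] rows>= 6
(0.5136, -0.252, 0.165, -10.3) shift mm [-238.1   14.9    0. ] turn [ 0.   0.  -6.7] rows>= 6
```

Emit:
jog_arm(deltas=[[[0.035, 0, 0, -0.02, 0, 0, 0], [0.035, 0, 0, -0.05, 0, 0, 0], [0.035, 0, 0, -0.085, 0, 0, 0], [0.035, 0, 0, -0.1, 0, 0, 0]]])

```text
time: 9.05
ee_pos: [0.6266, 0.2147, 0.1685]
orientation: [[0.4, 0.917, 0.007], [0.917, -0.4, 0.001], [0.004, 0.006, -1.0]]
ft_force: [1.2, -0.0, -0.2]
opening: 0.0446
grip_force: 61.4
```

Emit:
jog_arm(deltas=[[[0.035, -0.02, 0.0035, 0, 0, 0, -0.5], [0.035, -0.05, 0.009, 0, 0, 0, -1.4], [0.035, -0.082, 0.015, 0, 0, 0, -2.3], [0.035, -0.114, 0.021, 0, 0, 0, -3.2], [0.035, -0.146, 0.027, 0, 0, 0, -4.1], [0.035, -0.178, 0.0325, 0, 0, 0, -5], [0.035, -0.21, 0.0385, 0, 0, 0, -5.9], [0.035, -0.237, 0.043, 0, 0, 0, -6.6]]])

```text
time: 9.72
ee_pos: [0.5688, -0.0221, 0.1638]
orientation: [[0.292, 0.957, 0.001], [0.957, -0.292, -0.001], [-0.0, 0.002, -1.0]]
ft_force: [-0.0, -0.2, -1.4]
opening: 0.0449
grip_force: 61.4
```

Emit:
jog_arm(deltas=[[[0.035, -0.032, 0.002, 0, 0, 0, -0.9], [0.035, -0.064, 0.004, 0, 0, 0, -1.8], [0.035, -0.096, 0.006, 0, 0, 0, -2.7], [0.035, -0.128, 0.008, 0, 0, 0, -3.6], [0.035, -0.16, 0.01, 0, 0, 0, -4.5], [0.035, -0.192, 0.012, 0, 0, 0, -5.4], [0.035, -0.22, 0.014, 0, 0, 0, -6.2], [0.035, -0.238, 0.015, 0, 0, 0, -6.7]]])

```text
time: 10.38
ee_pos: [0.5134, -0.2552, 0.1637]
orientation: [[0.179, 0.984, 0.001], [0.984, -0.179, -0.002], [-0.002, 0.001, -1.0]]
ft_force: [0.5, 0.8, -1.3]
opening: 0.0447
grip_force: 61.5
```

Emit:
jog_arm(deltas=[[[0.035, 0, 0, 0, 0, 0, 0], [0.035, 0, 0, 0, 0, 0, 0], [0.035, 0, 0, 0, 0, 0, 0], [0.035, 0, 0, 0, 0, 0, 0]]])

```text
time: 10.72
ee_pos: [0.5142, -0.2511, 0.1631]
orientation: [[0.177, 0.984, 0.0], [0.984, -0.177, 0.0], [0.0, 0.0, -1.0]]
ft_force: [-0.8, 0.6, -0.3]
opening: 0.0447
grip_force: 61.5
```

Run:
```python
from h import *
plan([(.5136,-.252,.05,-10.3)])
```

```text
t 10.72 pos [ 0.5142 -0.2511  0.1631] yaw -10.2 open 0.0447 grip 61.5 F [-0.8  0.6 -0.3]
(0.5136, -0.252, 0.05, -10.3) shift mm [ -1.1  -0.5 113.1] turn [ 0.01 -0.02  0.08] rows>= 3
```

Emit:
jog_arm(deltas=[[[0.035, -0.001, -0.0005, 0.02, 0, 0, 0], [0.035, -0.001, -0.0005, 0.05, 0, 0, 0], [0.035, -0.001, -0.0005, 0.08, 0, 0, 0], [0.035, -0.001, -0.0005, 0.1, 0, 0, 0], [0.035, -0.001, -0.0005, 0.112, 0, 0, 0], [0.035, -0.001, -0.0005, 0.112, 0, 0, 0], [0.035, -0.001, -0.0005, 0.112, 0, 0, 0]]])

```text
time: 11.3
ee_pos: [0.5134, -0.2519, 0.0505]
orientation: [[0.177, 0.984, -0.001], [0.984, -0.177, 0.001], [0.001, -0.001, -1.0]]
ft_force: [-0.2, 0.1, -0.3]
opening: 0.0447
grip_force: 61.5
```

Run:
```python
from h import *
plan([(.5136,-.252,.0445,-10.3)])
```

```text
t 11.30 pos [ 0.5134 -0.2519  0.0505] yaw -10.2 open 0.0447 grip 61.5 F [-0.2  0.1 -0.3]
(0.5136, -0.252, 0.0445, -10.3) shift mm [-0.1  0.2  6. ] turn [-0.07 -0.05  0.1 ] rows>= 1
```

Emit:
jog_arm(deltas=[[[0.035, 0, 0, 0.003, 0, 0, 0], [0.035, 0, 0, 0.006, 0, 0, 0], [0.035, 0, 0, 0.006, 0, 0, 0]]])

```text
time: 11.55
ee_pos: [0.5138, -0.2532, 0.0454]
orientation: [[0.178, 0.984, 0.001], [0.984, -0.178, -0.001], [-0.001, 0.001, -1.0]]
ft_force: [-1.1, -0.3, -0.6]
opening: 0.0446
grip_force: 61.5
```

Emit:
jog_arm(deltas=[[[0.085, 0, 0, 0, 0, 0, 0], [0.085, 0, 0, 0, 0, 0, 0], [0.085, 0, 0, 0, 0, 0, 0], [0.085, 0, 0, 0, 0, 0, 0], [0.085, 0, 0, 0, 0, 0, 0]]])

```text
time: 11.97
ee_pos: [0.5134, -0.2533, 0.0451]
orientation: [[0.179, 0.984, 0.0], [0.984, -0.179, -0.0], [-0.0, 0.0, -1.0]]
ft_force: [-0.2, -0.5, 0.2]
opening: 0.0849
grip_force: 0.0
```

Emit:
jog_arm(deltas=[[[0.085, 0, 0, -0.02, 0, 0, 0], [0.085, 0, 0, -0.06, 0, 0, 0], [0.085, 0, 0, -0.1, 0, 0, 0], [0.085, 0, 0, -0.14, 0, 0, 0], [0.085, 0, 0, -0.165, 0, 0, 0], [0.085, 0, 0, -0.165, 0, 0, 0]]])

```text
time: 12.47
ee_pos: [0.5161, -0.2552, 0.2169]
orientation: [[0.178, 0.984, 0.01], [0.984, -0.178, -0.008], [-0.006, 0.011, -1.0]]
ft_force: [0.9, 0.5, 1.5]
opening: 0.0851
grip_force: 0.0
```

Run:
```python
from h import *
plan([(.562,.035,.21,14),(.6095,.323,.21,38.7)])
wknob(.007+.07)
```

```text
t 12.47 pos [ 0.5161 -0.2552  0.2169] yaw -10.3 open 0.0851 grip 0.0 F [0.9 0.5 1.5]
(0.562, 0.035, 0.21, 14) shift mm [293.7  -6.7   5.2] turn [  0.55   0.45 -24.27] rows>= 8
(0.6095, 0.323, 0.21, 38.7) shift mm [268.  115.8   0. ] turn [  0.    0.  -24.7] rows>= 7
knob px (np.float64(278.4049079754601), np.float64(199.079754601227)) 163 expected [282.43714723 199.33467767] world [ 0.5141 -0.2554  0.077 ] tool offset mm [  0.2  -3.5 139.9]
```

Emit:
jog_arm(deltas=[[[0.085, 0.03, -0.0005, 0, 0, 0, -2.5], [0.085, 0.065, -0.0015, 0.001, 0, 0, -5.5], [0.085, 0.105, -0.002, 0.002, 0, 0, -8.7], [0.085, 0.145, -0.003, 0.002, 0, 0, -12], [0.085, 0.185, -0.004, 0.003, 0, 0, -15.3], [0.085, 0.225, -0.005, 0.003, 0, 0, -18.6], [0.085, 0.262, -0.006, 0.003, 0, 0, -21.7], [0.085, 0.292, -0.0065, 0.003, 0, 0, -24.3]]])

```text
time: 13.18
ee_pos: [0.5579, 0.0382, 0.205]
orientation: [[-0.246, 0.969, -0.003], [0.969, 0.246, 0.001], [0.002, -0.003, -1.0]]
ft_force: [-0.1, 0.3, 0.5]
opening: 0.0849
grip_force: 0.0
```

Emit:
jog_arm(deltas=[[[0.085, 0.034, 0.0145, 0, 0, 0, -3.1], [0.085, 0.068, 0.029, 0, 0, 0, -6.2], [0.085, 0.104, 0.0445, 0, 0, 0, -9.4], [0.085, 0.14, 0.06, 0, 0, 0, -12.6], [0.085, 0.176, 0.076, 0, 0, 0, -15.8], [0.085, 0.212, 0.0915, 0, 0, 0, -19], [0.085, 0.243, 0.105, 0, 0, 0, -22], [0.085, 0.267, 0.1155, 0, 0, 0, -24.7]]])

```text
time: 13.85
ee_pos: [0.6054, 0.3252, 0.2043]
orientation: [[-0.629, 0.778, -0.003], [0.778, 0.629, -0.0], [0.002, -0.003, -1.0]]
ft_force: [-0.2, -0.5, -0.7]
opening: 0.085
grip_force: 0.0
```

Emit:
jog_arm(deltas=[[[0.085, 0, 0, 0, 0, 0, 0], [0.085, 0, 0, 0, 0, 0, 0], [0.085, 0, 0, 0, 0, 0, 0], [0.085, 0, 0, 0, 0, 0, 0], [0.085, 0, 0, 0, 0, 0, 0]]])

```text
time: 14.27
ee_pos: [0.6065, 0.3209, 0.2065]
orientation: [[-0.624, 0.781, -0.001], [0.781, 0.624, -0.001], [0.0, -0.001, -1.0]]
ft_force: [1.6, 0.0, 0.7]
opening: 0.0851
grip_force: 0.0
```

Run:
```python
from h import *
plan([(.6095,.323,.072,38.7)])
p=wknob(.112)
```

```text
t 14.27 pos [0.6065 0.3209 0.2065] yaw 38.6 open 0.0851 grip 0.0 F [1.6 0.  0.7]
(0.6095, 0.323, 0.072, 38.7) shift mm [ -0.2   3.8 134.5] turn [-0.05 -0.   -0.09] rows>= 4
knob px (np.float64(289.1327433628319), np.float64(215.93805309734512)) 226 expected [282.38643783 215.07776108] world [0.6106 0.3234 0.112 ] tool offset mm [-0.7  4.9 94.5]
```

Emit:
jog_arm(deltas=[[[0.085, -0.0005, 0.0045, 0.025, 0, 0, 0], [0.085, -0.0005, 0.0045, 0.06, 0, 0, 0], [0.085, -0.0005, 0.0045, 0.095, 0, 0, 0], [0.085, -0.0005, 0.0045, 0.122, 0, 0, 0], [0.085, -0.0005, 0.0045, 0.135, 0, 0, 0], [0.085, -0.0005, 0.0045, 0.135, 0, 0, 0], [0.085, -0.0005, 0.0045, 0.135, 0, 0, 0], [0.045, -0.0005, 0.0045, 0.135, 0, 0, 0]]])

```text
time: 14.98
ee_pos: [0.6119, 0.3251, 0.0743]
orientation: [[-0.625, 0.781, 0.004], [0.781, 0.625, 0.001], [-0.001, 0.004, -1.0]]
ft_force: [0.8, -0.6, 0.6]
opening: 0.0754
grip_force: 0.0
```

Emit:
jog_arm(deltas=[[[0.045, 0, 0, 0, 0, 0, 0], [0.045, 0, 0, 0, 0, 0, 0], [0.045, 0, 0, 0, 0, 0, 0], [0.045, 0, 0, 0, 0, 0, 0], [0.045, 0, 0, 0, 0, 0, 0]]])

```text
time: 15.4
ee_pos: [0.6116, 0.3252, 0.0746]
orientation: [[-0.626, 0.78, 0.004], [0.78, 0.626, 0.001], [-0.002, 0.004, -1.0]]
ft_force: [0.1, -1.2, 6.3]
opening: 0.0532
grip_force: 63.1
```

Run:
```python
from h import *
plan([(.6095,.323,.172,38.7),(.57,.083,.172,14),(.5308,-.1578,.172,-10.3)])
```

```text
t 15.40 pos [0.6116 0.3252 0.0746] yaw 38.7 open 0.0532 grip 63.1 F [ 0.1 -1.2  6.3]
(0.6095, 0.323, 0.172, 38.7) shift mm [ -0.5  -2.7 -97.4] turn [0.22 0.1  0.03] rows>= 3
(0.57, 0.083, 0.172, 14) shift mm [-162.6 -180.9    0. ] turn [ 0.   0.  24.7] rows>= 6
(0.5308, -0.1578, 0.172, -10.3) shift mm [-224.2  -96.3    0. ] turn [ 0.   0.  24.3] rows>= 6
```

Emit:
jog_arm(deltas=[[[0.045, 0, 0, -0.02, 0, 0, 0], [0.045, 0, 0, -0.05, 0, 0, 0], [0.045, 0, 0, -0.085, 0, 0, 0], [0.045, 0, 0, -0.1, 0, 0, 0]]])

```text
time: 15.73
ee_pos: [0.6121, 0.3256, 0.1775]
orientation: [[-0.626, 0.78, 0.007], [0.78, 0.626, 0.002], [-0.002, 0.007, -1.0]]
ft_force: [0.9, 0.3, -1.3]
opening: 0.0528
grip_force: 63.3
```

Emit:
jog_arm(deltas=[[[0.045, -0.013, -0.0145, 0, 0, 0, 2], [0.045, -0.033, -0.037, 0, 0, 0, 5], [0.045, -0.055, -0.062, 0, 0, 0, 8.3], [0.045, -0.077, -0.087, 0, 0, 0, 11.7], [0.045, -0.1, -0.112, 0, 0, 0, 15], [0.045, -0.122, -0.137, 0, 0, 0, 18.4], [0.045, -0.144, -0.162, 0, 0, 0, 21.7], [0.045, -0.163, -0.1835, 0, 0, 0, 24.7]]])

```text
time: 16.4
ee_pos: [0.5685, 0.081, 0.1726]
orientation: [[-0.239, 0.971, 0.001], [0.971, 0.239, -0.0], [-0.001, 0.001, -1.0]]
ft_force: [0.1, -0.7, -1.3]
opening: 0.053
grip_force: 63.5
```

Emit:
jog_arm(deltas=[[[0.045, -0.03, -0.013, 0, 0, 0, 3.2], [0.045, -0.06, -0.026, 0, 0, 0, 6.4], [0.045, -0.09, -0.039, 0, 0, 0, 9.7], [0.045, -0.12, -0.0515, 0, 0, 0, 13], [0.045, -0.15, -0.0645, 0, 0, 0, 16.3], [0.045, -0.18, -0.0775, 0, 0, 0, 19.5], [0.045, -0.207, -0.089, 0, 0, 0, 22.4], [0.045, -0.223, -0.0963, 0, 0, 0, 24.3]]])

```text
time: 17.07
ee_pos: [0.5293, -0.16, 0.1727]
orientation: [[0.183, 0.983, 0.001], [0.983, -0.183, -0.002], [-0.002, 0.002, -1.0]]
ft_force: [0.3, 0.7, -1.2]
opening: 0.0529
grip_force: 63.4
```

Emit:
jog_arm(deltas=[[[0.045, 0, 0, 0, 0, 0, 0], [0.045, 0, 0, 0, 0, 0, 0], [0.045, 0, 0, 0, 0, 0, 0], [0.045, 0, 0, 0, 0, 0, 0], [0.045, 0, 0, 0, 0, 0, 0]]])

```text
time: 17.48
ee_pos: [0.5298, -0.1556, 0.172]
orientation: [[0.177, 0.984, 0.0], [0.984, -0.177, 0.0], [0.0, 0.0, -1.0]]
ft_force: [-0.2, 0.8, -1.5]
opening: 0.0526
grip_force: 63.4
```

Run:
```python
from h import *
plan([(.5308,-.1578,.06,-10.3)])
```

```text
t 17.48 pos [ 0.5298 -0.1556  0.172 ] yaw -10.2 open 0.0526 grip 63.4 F [-0.2  0.8 -1.5]
(0.5308, -0.1578, 0.06, -10.3) shift mm [ -2.    1.3 112. ] turn [ 0.01 -0.01  0.13] rows>= 3
```

Emit:
jog_arm(deltas=[[[0.045, -0.002, 0.0015, 0.02, 0, 0, 0], [0.045, -0.002, 0.0015, 0.05, 0, 0, 0], [0.045, -0.002, 0.0015, 0.08, 0, 0, 0], [0.045, -0.002, 0.0015, 0.1, 0, 0, 0], [0.045, -0.002, 0.0015, 0.111, 0, 0, 0], [0.045, -0.002, 0.0015, 0.111, 0, 0, 0], [0.045, -0.002, 0.0015, 0.111, 0, 0, 0]]])

```text
time: 18.07
ee_pos: [0.5311, -0.1586, 0.061]
orientation: [[0.178, 0.984, -0.0], [0.984, -0.178, 0.0], [0.0, -0.0, -1.0]]
ft_force: [-0.1, 0.5, -1.6]
opening: 0.0529
grip_force: 63.4
```

Run:
```python
from h import *
plan([(.5308,-.1578,.054,-10.3)])
```

```text
t 18.07 pos [ 0.5311 -0.1586  0.061 ] yaw -10.2 open 0.0529 grip 63.4 F [-0.1  0.5 -1.6]
(0.5308, -0.1578, 0.054, -10.3) shift mm [ 0.8 -0.4  7. ] turn [-0.02 -0.01  0.07] rows>= 1
```

Lower, release, lift, then head for tin_4.

Emit:
jog_arm(deltas=[[[0.045, 0.001, 0, 0.004, 0, 0, 0], [0.045, 0.001, 0, 0.007, 0, 0, 0], [0.045, 0.001, 0, 0.007, 0, 0, 0]]])

```text
time: 18.32
ee_pos: [0.5314, -0.1582, 0.0544]
orientation: [[0.178, 0.984, 0.001], [0.984, -0.178, -0.001], [-0.0, 0.001, -1.0]]
ft_force: [0.2, 0.5, -2.1]
opening: 0.053
grip_force: 63.4
```

Emit:
jog_arm(deltas=[[[0.085, 0, 0, 0, 0, 0, 0], [0.085, 0, 0, 0, 0, 0, 0], [0.085, 0, 0, 0, 0, 0, 0], [0.085, 0, 0, 0, 0, 0, 0], [0.085, 0, 0, 0, 0, 0, 0]]])

```text
time: 18.73
ee_pos: [0.5311, -0.1582, 0.0541]
orientation: [[0.179, 0.984, 0.0], [0.984, -0.179, -0.0], [-0.0, 0.001, -1.0]]
ft_force: [0.3, -0.4, -0.9]
opening: 0.0853
grip_force: 0.0
```

Emit:
jog_arm(deltas=[[[0.085, 0, 0, -0.02, 0, 0, 0], [0.085, 0, 0, -0.06, 0, 0, 0], [0.085, 0, 0, -0.1, 0, 0, 0], [0.085, 0, 0, -0.14, 0, 0, 0], [0.085, 0, 0, -0.165, 0, 0, 0], [0.085, 0, 0, -0.165, 0, 0, 0], [0.085, 0, 0, -0.165, 0, 0, 0]]])

```text
time: 19.32
ee_pos: [0.5318, -0.1585, 0.2208]
orientation: [[0.178, 0.984, 0.004], [0.984, -0.178, -0.002], [-0.001, 0.004, -1.0]]
ft_force: [-0.1, -0.0, -0.8]
opening: 0.0849
grip_force: 0.0
```

Run:
```python
from h import *
plan([(.478,.073,.225,-18),(.4258,.305,.225,-26.4)])
wknob(.007+.084)
```

```text
t 19.32 pos [ 0.5318 -0.1585  0.2208] yaw -10.3 open 0.0849 grip 0.0 F [-0.1 -0.  -0.8]
(0.478, 0.073, 0.225, -18) shift mm [218.2 -94.2  -4.9] turn [0.25 0.06 7.72] rows>= 6
(0.4258, 0.305, 0.225, -26.4) shift mm [ 204.5 -121.3    0. ] turn [0.  0.  8.4] rows>= 6
knob px (np.float64(282.0168539325843), np.float64(202.03932584269663)) 178 expected [282.41170555 202.60426252] world [ 0.5321 -0.1583  0.091 ] tool offset mm [  0.5  -0.3 129.8]
```

Emit:
jog_arm(deltas=[[[0.085, 0.02, -0.009, 0, 0, 0, 0.7], [0.085, 0.045, -0.0195, -0.002, 0, 0, 1.6], [0.085, 0.075, -0.0325, -0.004, 0, 0, 2.6], [0.085, 0.105, -0.0455, -0.005, 0, 0, 3.7], [0.085, 0.135, -0.058, -0.005, 0, 0, 4.8], [0.085, 0.165, -0.071, -0.005, 0, 0, 5.8], [0.085, 0.195, -0.084, -0.005, 0, 0, 6.9], [0.085, 0.218, -0.094, -0.005, 0, 0, 7.7]]])

```text
time: 20.03
ee_pos: [0.4751, 0.0754, 0.2216]
orientation: [[0.309, 0.951, -0.005], [0.951, -0.309, 0.001], [-0.001, -0.005, -1.0]]
ft_force: [0.7, 0.1, 0.5]
opening: 0.085
grip_force: 0.0
```

Emit:
jog_arm(deltas=[[[0.085, 0.03, -0.018, 0, 0, 0, 1.2], [0.085, 0.06, -0.0355, 0, 0, 0, 2.5], [0.085, 0.09, -0.0535, 0, 0, 0, 3.7], [0.085, 0.12, -0.071, 0, 0, 0, 5], [0.085, 0.15, -0.089, 0, 0, 0, 6.2], [0.085, 0.178, -0.1055, 0, 0, 0, 7.3], [0.085, 0.196, -0.116, 0, 0, 0, 8], [0.085, 0.2045, -0.1215, 0, 0, 0, 8.4]]])

```text
time: 20.7
ee_pos: [0.4228, 0.3074, 0.2213]
orientation: [[0.443, 0.897, -0.004], [0.897, -0.443, -0.001], [-0.003, -0.004, -1.0]]
ft_force: [1.0, 0.1, -0.2]
opening: 0.0851
grip_force: 0.0
```

Emit:
jog_arm(deltas=[[[0.085, 0, 0, 0, 0, 0, 0], [0.085, 0, 0, 0, 0, 0, 0], [0.085, 0, 0, 0, 0, 0, 0], [0.085, 0, 0, 0, 0, 0, 0], [0.085, 0, 0, 0, 0, 0, 0]]])

```text
time: 21.12
ee_pos: [0.4252, 0.3042, 0.2235]
orientation: [[0.446, 0.895, -0.0], [0.895, -0.446, -0.0], [-0.001, -0.0, -1.0]]
ft_force: [0.5, 0.5, -0.9]
opening: 0.0852
grip_force: 0.0
```

Run:
```python
from h import *
plan([(.4258,.305,.084,-26.4)])
p=wknob(.128)
```

```text
t 21.12 pos [0.4252 0.3042 0.2235] yaw -26.5 open 0.0852 grip 0.0 F [ 0.5  0.5 -0.9]
(0.4258, 0.305, 0.084, -26.4) shift mm [  1.1   0.2 139.5] turn [-0.01  0.03 -0.07] rows>= 4
knob px (np.float64(283.8), np.float64(213.65714285714284)) 245 expected [282.46224052 215.91874227] world [0.4268 0.3053 0.128 ] tool offset mm [ 1.7  1.  95.5]
```

Emit:
jog_arm(deltas=[[[0.085, 0.0015, 0.0005, 0.025, 0, 0, 0], [0.085, 0.0015, 0.0005, 0.06, 0, 0, 0], [0.085, 0.0015, 0.0005, 0.09, 0, 0, 0], [0.085, 0.0015, 0.0005, 0.115, 0, 0, 0], [0.085, 0.0015, 0.0005, 0.13, 0, 0, 0], [0.085, 0.0015, 0.0005, 0.138, 0, 0, 0], [0.085, 0.0015, 0.0005, 0.138, 0, 0, 0], [0.055, 0.0015, 0.0005, 0.138, 0, 0, 0]]])

```text
time: 21.83
ee_pos: [0.4266, 0.3062, 0.0863]
orientation: [[0.445, 0.896, 0.0], [0.896, -0.445, 0.0], [0.0, 0.0, -1.0]]
ft_force: [0.2, 0.3, 0.4]
opening: 0.0752
grip_force: 0.0
```

Emit:
jog_arm(deltas=[[[0.053, 0, 0, 0, 0, 0, 0], [0.053, 0, 0, 0, 0, 0, 0], [0.053, 0, 0, 0, 0, 0, 0], [0.053, 0, 0, 0, 0, 0, 0], [0.053, 0, 0, 0, 0, 0, 0]]])

```text
time: 22.25
ee_pos: [0.4271, 0.3068, 0.0875]
orientation: [[0.444, 0.896, 0.003], [0.896, -0.444, 0.001], [0.003, 0.002, -1.0]]
ft_force: [-0.8, -0.2, 6.2]
opening: 0.0609
grip_force: 65.8
```

Run:
```python
from h import *
plan([(.4258,.305,.185,-26.4),(.487,.12,.185,-18),(.5481,-.0636,.185,-10.3)])
```

```text
t 22.25 pos [0.4271 0.3068 0.0875] yaw -26.4 open 0.0609 grip 65.8 F [-0.8 -0.2  6.2]
(0.4258, 0.305, 0.185, -26.4) shift mm [ -2.   -0.2 -97.5] turn [ 0.13 -0.15  0.02] rows>= 3
(0.487, 0.12, 0.185, -18) shift mm [-138.5  137.1    0. ] turn [ 0.   0.  -8.4] rows>= 5
(0.5481, -0.0636, 0.185, -10.3) shift mm [-155.7  114.8    0. ] turn [ 0.   0.  -7.7] rows>= 5
```

Emit:
jog_arm(deltas=[[[0.053, 0, 0, -0.02, 0, 0, 0], [0.053, 0, 0, -0.05, 0, 0, 0], [0.053, 0, 0, -0.08, 0, 0, 0], [0.053, 0, 0, -0.1, 0, 0, 0], [0.053, 0, 0, -0.1, 0, 0, 0]]])

```text
time: 22.67
ee_pos: [0.4283, 0.3075, 0.1904]
orientation: [[0.444, 0.896, 0.008], [0.896, -0.444, 0.003], [0.007, 0.006, -1.0]]
ft_force: [-0.1, -0.1, -3.4]
opening: 0.0609
grip_force: 66.6
```

Emit:
jog_arm(deltas=[[[0.053, -0.012, 0.0115, 0, 0, 0, -0.7], [0.053, -0.03, 0.029, 0, 0, 0, -1.8], [0.053, -0.05, 0.049, 0, 0, 0, -3], [0.053, -0.07, 0.0685, 0, 0, 0, -4.2], [0.053, -0.09, 0.088, 0, 0, 0, -5.4], [0.053, -0.108, 0.106, 0, 0, 0, -6.5], [0.053, -0.125, 0.122, 0, 0, 0, -7.5], [0.053, -0.14, 0.137, 0, 0, 0, -8.4]]])

```text
time: 23.33
ee_pos: [0.4858, 0.1185, 0.1841]
orientation: [[0.308, 0.951, -0.003], [0.951, -0.308, -0.0], [-0.001, -0.002, -1.0]]
ft_force: [0.6, -0.7, -4.4]
opening: 0.061
grip_force: 66.7
```

Emit:
jog_arm(deltas=[[[0.053, -0.02, 0.0148, 0, 0, 0, -1], [0.053, -0.042, 0.031, 0, 0, 0, -2], [0.053, -0.064, 0.047, 0, 0, 0, -3], [0.053, -0.086, 0.0635, 0, 0, 0, -4.2], [0.053, -0.108, 0.0797, 0, 0, 0, -5.3], [0.053, -0.13, 0.096, 0, 0, 0, -6.4], [0.053, -0.147, 0.1084, 0, 0, 0, -7.3], [0.053, -0.1555, 0.1148, 0, 0, 0, -7.7]]])

```text
time: 24.0
ee_pos: [0.5476, -0.0658, 0.184]
orientation: [[0.18, 0.984, -0.002], [0.984, -0.18, -0.0], [-0.001, -0.002, -1.0]]
ft_force: [0.3, 0.1, -3.4]
opening: 0.0607
grip_force: 66.7
```

Emit:
jog_arm(deltas=[[[0.053, 0, 0, 0, 0, 0, 0], [0.053, 0, 0, 0, 0, 0, 0], [0.053, 0, 0, 0, 0, 0, 0], [0.053, 0, 0, 0, 0, 0, 0], [0.053, 0, 0, 0, 0, 0, 0]]])

```text
time: 24.42
ee_pos: [0.5474, -0.0621, 0.1857]
orientation: [[0.177, 0.984, -0.0], [0.984, -0.177, 0.0], [0.0, -0.0, -1.0]]
ft_force: [-0.8, -0.7, -4.1]
opening: 0.061
grip_force: 66.7
```

Run:
```python
from h import *
plan([(.5481,-.0636,.073,-10.3)])
```

```text
t 24.42 pos [ 0.5474 -0.0621  0.1857] yaw -10.2 open 0.0610 grip 66.7 F [-0.8 -0.7 -4.1]
(0.5481, -0.0636, 0.073, -10.3) shift mm [ -1.4   1.  112.7] turn [-0.02 -0.01  0.1 ] rows>= 3
```

Emit:
jog_arm(deltas=[[[0.053, -0.0015, 0.001, 0.02, 0, 0, 0], [0.053, -0.0015, 0.001, 0.05, 0, 0, 0], [0.053, -0.0015, 0.001, 0.08, 0, 0, 0], [0.053, -0.0015, 0.001, 0.1, 0, 0, 0], [0.053, -0.0015, 0.001, 0.112, 0, 0, 0], [0.053, -0.0015, 0.001, 0.112, 0, 0, 0], [0.053, -0.0015, 0.001, 0.112, 0, 0, 0]]])

```text
time: 25.0
ee_pos: [0.5481, -0.0642, 0.0736]
orientation: [[0.178, 0.984, -0.001], [0.984, -0.178, 0.0], [0.0, -0.001, -1.0]]
ft_force: [0.4, -0.9, -3.7]
opening: 0.0608
grip_force: 66.8
```

Run:
```python
from h import *
plan([(.5481,-.0636,.067,-10.3)])
```

```text
t 25.00 pos [ 0.5481 -0.0642  0.0736] yaw -10.2 open 0.0608 grip 66.8 F [ 0.4 -0.9 -3.7]
(0.5481, -0.0636, 0.067, -10.3) shift mm [ 0.6 -0.1  6.6] turn [-0.07 -0.01  0.07] rows>= 1
```

After release, lift and back off toward +y so the cameras can see.

Emit:
jog_arm(deltas=[[[0.053, 0.0005, 0, 0.004, 0, 0, 0], [0.053, 0.0005, 0, 0.0065, 0, 0, 0], [0.053, 0.0005, 0, 0.0065, 0, 0, 0]]])

```text
time: 25.25
ee_pos: [0.549, -0.0644, 0.0679]
orientation: [[0.178, 0.984, 0.001], [0.984, -0.178, -0.0], [-0.0, 0.001, -1.0]]
ft_force: [-0.6, -0.0, -4.2]
opening: 0.0606
grip_force: 66.8
```

Emit:
jog_arm(deltas=[[[0.085, 0, 0, 0, 0, 0, 0], [0.085, 0, 0, 0, 0, 0, 0], [0.085, 0, 0, 0, 0, 0, 0], [0.085, 0, 0, 0, 0, 0, 0], [0.085, 0, 0, 0, 0, 0, 0]]])

```text
time: 25.67
ee_pos: [0.5489, -0.0646, 0.0678]
orientation: [[0.179, 0.984, 0.001], [0.984, -0.179, -0.0], [-0.0, 0.001, -1.0]]
ft_force: [-0.0, -0.2, 0.1]
opening: 0.0849
grip_force: 0.0
```

Emit:
jog_arm(deltas=[[[0.085, 0, 0, -0.02, 0, 0, 0], [0.085, 0, 0, -0.06, 0, 0, 0], [0.085, 0, 0, -0.1, 0, 0, 0], [0.085, 0, 0, -0.14, 0, 0, 0], [0.085, 0, 0, -0.18, 0, 0, 0], [0.085, 0, 0, -0.18, 0, 0, 0]]])

```text
time: 26.17
ee_pos: [0.5525, -0.0656, 0.2566]
orientation: [[0.178, 0.984, 0.015], [0.984, -0.178, -0.005], [-0.002, 0.016, -1.0]]
ft_force: [1.8, -0.0, 1.3]
opening: 0.0852
grip_force: 0.0
```

Emit:
jog_arm(deltas=[[[0.085, 0.025, -0.02, 0, 0, 0, 0], [0.085, 0.055, -0.045, 0, 0, 0, 0], [0.085, 0.085, -0.07, 0, 0, 0, 0], [0.085, 0.115, -0.095, 0, 0, 0, 0], [0.085, 0.145, -0.12, 0, 0, 0, 0], [0.085, 0.175, -0.145, 0, 0, 0, 0], [0.085, 0.205, -0.17, 0, 0, 0, 0], [0.085, 0.23, -0.19, 0, 0, 0, 0]]])

```text
time: 26.83
ee_pos: [0.4009, 0.1976, 0.2474]
orientation: [[0.178, 0.984, 0.0], [0.984, -0.178, 0.001], [0.001, 0.0, -1.0]]
ft_force: [0.6, 0.6, 0.7]
opening: 0.0849
grip_force: 0.0
```

Emit:
jog_arm(deltas=[[[0.085, 0, 0, 0, 0, 0, 0], [0.085, 0, 0, 0, 0, 0, 0], [0.085, 0, 0, 0, 0, 0, 0], [0.085, 0, 0, 0, 0, 0, 0]]])

```text
time: 27.17
ee_pos: [0.4034, 0.1949, 0.2473]
orientation: [[0.18, 0.984, 0.0], [0.984, -0.18, -0.0], [-0.0, 0.0, -1.0]]
ft_force: [0.3, -1.0, 0.0]
opening: 0.0853
grip_force: 0.0
```

Run:
```python
from h import *
p,_=capture("top");cv2.imwrite("pics/t9.png",p[:,:,::-1]); s,_=capture("side"); cv2.imwrite("pics/s9.png",s[:,:,::-1])
M={1:(.4963,-.3462),2:(.5136,-.2520),3:(.5308,-.1578),4:(.5481,-.0636)};H={1:.062,2:.074,3:.088,4:.104}
for i in M:
    for n,im in(("top",p),("side",s)):
        h=.007+H[i]-.004; u=proj(n,(*M[i],h))
        try:
            a=dark(im,*u,6,45); A=onplane(n,a[0],a[1],h)[:2]; print(i,n,a[2],A.round(4),"err mm",((A-M[i])*1e3).round(1))
        except Exception as e: print(i,n,e)
```

```text
1 top 18 [ 0.4962 -0.3482] err mm [-0.1 -2. ]
1 side 17 [ 0.4961 -0.3481] err mm [-0.2 -1.9]
2 top 21 [ 0.5133 -0.2561] err mm [-0.3 -4.1]
2 side 18 [ 0.5134 -0.2561] err mm [-0.2 -4.1]
3 top 19 [ 0.5306 -0.1592] err mm [-0.2 -1.4]
3 side 22 [ 0.5313 -0.1589] err mm [ 0.5 -1.1]
4 top 21 [ 0.5487 -0.0673] err mm [ 0.6 -3.7]
4 side 23 [ 0.5485 -0.0666] err mm [ 0.4 -3. ]
```

View pics/t9.png

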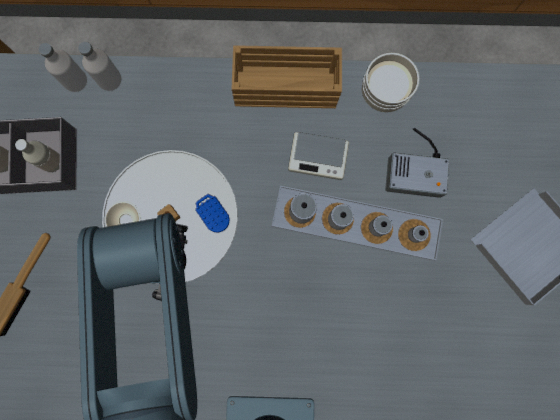

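View pics/s9.png

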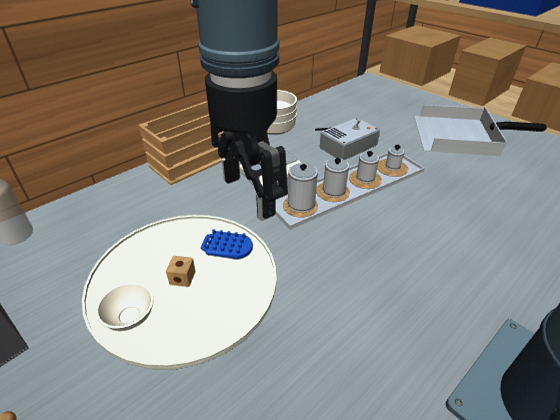

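The tins stand upright on the mats, largest to smallest from (303,205) to (421,233) in the top view, with the smallest at the heater end. Each is within about 4 mm of its mat's centre, and the bowl is where it was at (125,305) in the side view. The arm is clear, so I'll hand in.

```bash
python3 -c "
from bench import *
print(sign_off())"
```

```text
the job is handed in; nothing more can be done
None
```

The four tins stand upright on the mats in size order, smallest at the heater end, each measured within about 4 mm of its mat's centre, with the bowl left in place; I handed the job in after about 27 s of robot time, and no verdict was shown.

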